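Tip the spur gears flat and gauge their bores

TASK

Two spur gears for the model car are standing on edge on the pit bench: tip both over with a light push, without lifting them or shoving them away, so that each lies on its flat face with the hub boss up. Then take the 12 mm plug gauge out of its wooden block, try it in the bores, and leave it standing, let go, right through the bore of the gear that it passes. Do not disturb the screwdriver, jar, fuel tin and spare wheel.

Things in the scene. Friction and masses are not known exactly. Their poses are not given: they have to be found in the camera images.
- gear_a: Plain metal spur gear, loose, 80-150 g: disc 64 mm over its 20 teeth, 12 mm thick, with a round hub boss (26 mm diameter, 8 mm tall) on one face only and a 20 mm long bore through both. Origin: on the axis at the disc's mid-thickness; z axis: the gear's axis, out of the boss. At the start it stands on two teeth, axis level, origin 32 mm up, boss facing any way; it can roll.
- gear_b: Plain metal spur gear, loose, 80-150 g: disc 64 mm over its 20 teeth, 12 mm thick, with a round hub boss (26 mm diameter, 8 mm tall) on one face only and a 20 mm long bore through both. Origin: on the axis at the disc's mid-thickness; z axis: the gear's axis, out of the boss. At the start it stands on two teeth, axis level, origin 32 mm up, boss facing any way; it can roll.
- gear_a_boss (a point): Centre of the boss's end face on gear_a, 14 mm along the axis from its origin; 20 mm above the bench when the gear lies flat. Gear_a and gear_b look alike, but one has a bore of about 14 mm, which the gauge passes, the other one of about 9.5 mm, which the gauge's nose cannot enter, so it stops on the boss; find out with the gauge. They change places between starts.
- gear_b_boss (a point): The same point on gear_b. Either gear topples once leaned over by about 11 degrees. Pushed lightly near its top on the boss side (the rim's face above the boss is free from 45 to 63 mm above the bench) it falls away onto its flat face; then its origin is 6 mm above the bench.
- gauge: Steel plug gauge, loose, 90 g: 12 mm pin, 34 mm long, its lowest 2 mm tapering to a flat 10 mm nose, under a round handle 20 mm across and 50 mm long. Origin: centre of the nose's end face; z axis: up the gauge (shoulder at 34 mm, top at 84 mm). At the start it stands upright in the block, nose 2 mm above the bench. Right through a flat-lying gear, its nose rests on the bench.
- block: Wooden block fixed to the bench, 50 x 50 x 36 mm, with a 15 mm upright through hole in its middle that holds the gauge's pin; the gauge's shoulder rests on its top. Origin: centre of its underside; z up.
- screwdriver: Bystander: screwdriver, 170 mm long, lying between the gears about along x, up to about 30 mm high. Leave alone.
- jar: Bystander: closed brown glass jar, 60 mm diameter, 95 mm tall. Origin: centre of its underside. Leave alone.
- fuel_tin: Bystander: red rectangular tin, 45 x 90 x 105 mm (90 mm along its y axis) with a wire handle to 127 mm. Origin: centre of its underside. Leave alone.
- wheel: Bystander: model car wheel lying flat, 66 mm diameter, 28 mm high. Origin: centre of its underside. Leave alone.
There are look-alikes about, which are no part of the job. Of the things that look like the gauge, take the one that is farthest from the robot's base at the start.

How it is judged (in metres and radians):
On the way:
1. both gears lie still on their flat faces, bosses up, before the gauge is stood in a bore (angle between each of gear_a, gear_b's own z axis and vertical below 0.1 rad and height (world z) of each of gear_a, gear_b below 0.011 m and linear speed of each of gear_a, gear_b below 0.03 m/s), for 0.2 s.
At the end, for the whole second after the job is handed in: Both gears lie still, flat face down and boss up (axis within 0.1 rad of upright, origin below 11 mm); the gauge stands still, let go, right through the bore of the gear it passes: nose within 5 mm of the bench and 6 mm of the gear's axis, leaning under 0.2 rad (all of step 1 and (horizontal distance between gauge and gear_a below 0.006 m or horizontal distance between gauge and gear_b below 0.006 m) and height (world z) of gauge below 0.005 m and angle between gauge's own z axis and vertical below 0.2 rad and linear speed of gauge below 0.03 m/s); the robot touches nothing.
It fails at once if a gear is lifted (origin above 60 mm) (height (world z) of any of gear_a, gear_b above 0.06 m).
It fails at once if a gear is shoved or rolls away (its origin more than 150 mm from where it stood) (distance of any of gear_a, gear_b from where it was at the start of the episode above 0.15 m).
It fails at once if a bystander is disturbed (moved more than 20 mm, or the jar or tin tipped) (distance of any of screwdriver, jar, fuel_tin, wheel from where it was at the start of the episode above 0.02 m or angle between any of jar, fuel_tin's own z axis and vertical above 0.3 rad).
It also fails if it takes over 62 s, if anything falls off the work surface, if the arm or the gripper's body presses on something with over 40 N, if the wrist force passes 120 N, or if a joint passes its speed limit or range.

ROBOT

A 6-joint arm with a two-finger parallel gripper is mounted at the origin on the work surface. World frame = base frame: x ahead of the robot, y to its left, z up, the work surface at z = 0. Lengths are in mm, angles in rad, forces in N, time in s.
With the tool pointing down it reaches from about 350 to 800 mm from the base axis. Payload 7.3 kg.
Tool frame: the origin (TCP) lies on the centre line of the jaws, within the pads' length; the fingertips stand 25 mm ahead of it and the grasp point (between the pads) lies 6 mm ahead of it; z points along the fingers, y is the direction in which the jaws open and shut (so a half turn about z gives the same grasp; the last joint's range is limited). The gripper opens to 85 mm and grips with 20 to 120 N. Pads are 22 mm wide; open, the fingers measure 114 mm over their backs; the gripper's body (76 mm by 85 mm) begins 54 mm behind the grasp point. The pads swing forward as they close: fully open they stand 13 mm farther back than shut.
Start: joints at [-1.397, 0.342, 1.524, -0, 1.275, -0.146], TCP at [165.07, -498.391, 256.322] pointing down, gripper open.
Joint ranges: [-2.53, 2.53], [-0.77, 2.02], [0.04, 2.7], [-1, 4.14], [0.28, 2.66], [-3.11, 3.11]. Speed limits (rad/s): [2.57, 2.57, 3.14, 3.14, 3.14, 3.14].

INTERFACE

Orientations are given as a unit quaternion [x, y, z, w].
In Python, from station import manip gives the robot as it stands. The module is installed in compiled form; this text tells all that it offers. Calls block until the motion is done:
- manip.reach(position, orientation): joint-space move of the TCP to a pose.
- manip.move_l(position, rot=None, feed=150): straight line of the TCP; rot=None keeps the orientation; feed is the mean speed in mm/s.
- manip.move_j(angles): joint-space move.
- manip.release() and manip.clamp(): open the fingers fully, or close them until they stop; the grip force is fixed at half the most.
- manip.pause(seconds).
- manip.ik(position, orientation): joint angles nearest the present ones, or None.
- manip.state(): the state.
- manip.camera(name): name is "scene" or "side" or "wrist"; returns the picture (480x640x3 uint8, red, green, blue); there is no depth.
- manip.calibration(name): a dict with "K" (3x3 intrinsics, pixels), "extrinsics" (4x4, takes a point from world to camera coordinates). Camera axes: x right, y up, looking along -z (the intrinsics and any distortion apply to the point x, -y, -z); pixel columns grow to the right and rows downward; lengths in mm; the calibration is good to about 2 mm. A picture is of the moment at which its call begins: read the wrist's pose just before it. calibration takes no time and is no camera call; for the wrist camera it gives the pose at the moment of the call.
A pose or a line that the arm cannot do raises manip.MotionError and nothing moves.
- manip.finish_job(): hands the job in, once; it reports no verdict.
The state is a dict: "clock": time; "qpos": joint angles; "qd": joint speeds; "tau": joint torques, N m; "tool_pos": TCP position; "orientation": TCP orientation; "force": force on the tool from outside, world axes, zero at the start; "ft_torque": the same for the moment, N m; "grip_width": opening from 0.0 (shut) to 1.0 (fully open).
Only numpy, scipy, OpenCV 4.12 (cv2) and the standard library are available. Lean on these libraries where they do the work, as an engineer would, in place of code of your own. Each camera call takes 0.05 s, during which the arm holds its last target. There are 200 camera calls.

## Working session

There is one attempt and no reset: what is moved stays moved. The work goes in short steps, each a Python script; the robot and the scene stay as the last script left them, time stands still between calls to the robot, and variables do not carry over. Pictures are saved under pics/ and viewed, about 8 in all and at most 12, crops included, and the job is handed in when it is done.

```bash
mkdir -p pics; python3 - <<'E'
from station import manip
import cv2
for n in ("scene","side","wrist"):
    c=manip.calibration(n); im=manip.camera(n)
    cv2.imwrite(f"pics/{n}0.png",im[:,:,::-1])
    print(n,c)
print(manip.state())
E
```

```text
scene {'K': array([[541.44572805,   0.        , 320.88318564],
       [  0.        , 541.44572805, 235.0981729 ],
       [  0.        ,   0.        ,   1.        ]]), 'extrinsics': array([[ 8.33829676e-01,  5.51995939e-01, -5.34375463e-03,
        -5.18709828e+02],
       [-4.41702198e-01,  6.72966718e-01,  5.93308490e-01,
         2.12927830e+02],
       [ 3.31100046e-01, -4.92357877e-01,  8.04957440e-01,
        -1.35070872e+03],
       [ 0.00000000e+00,  0.00000000e+00,  0.00000000e+00,
         1.00000000e+00]])}
side {'K': array([[435.13239718,   0.        , 315.07583049],
       [  0.        , 435.13239718, 234.25478117],
       [  0.        ,   0.        ,   1.        ]]), 'extrinsics': array([[-9.44438788e-01, -3.28686971e-01,  5.01369462e-04,
         5.69364227e+02],
       [ 1.67923665e-01, -4.81194169e-01,  8.60380041e-01,
        -1.36676272e+02],
       [-2.82554453e-01,  8.12660474e-01,  5.09652758e-01,
        -7.06212832e+02],
       [ 0.00000000e+00,  0.00000000e+00,  0.00000000e+00,
         1.00000000e+00]])}
wrist {'K': array([[399.85177708,   0.        , 320.734
[... 443 characters left out ...]
      1.00000000e+00]])}
{'clock': 0.15, 'qpos': array([-1.39701152e+00,  3.42574355e-01,  1.52476376e+00, -2.35563783e-06,
        1.27540188e+00, -1.46004417e-01]), 'qd': array([-0.00177417, -0.00213166, -0.00240186,  0.00148162, -0.00076778,
       -0.00077256]), 'tau': array([ 1.53305991e-03, -4.33906817e+01, -2.46147269e+01, -1.70036155e-04,
        5.70300195e-03, -2.02982199e-05]), 'tool_pos': array([ 165.01580182, -498.12155849,  255.79134029]), 'orientation': array([ 9.87243851e-01,  1.59214475e-01, -9.09464985e-06, -5.73600435e-04]), 'force': array([ 0.16711832, -0.08940546,  0.17974946]), 'ft_torque': array([ 0.00534858,  0.01887148, -0.00913937]), 'grip_width': 1.002662028549972}
```

View pics/scene0.png

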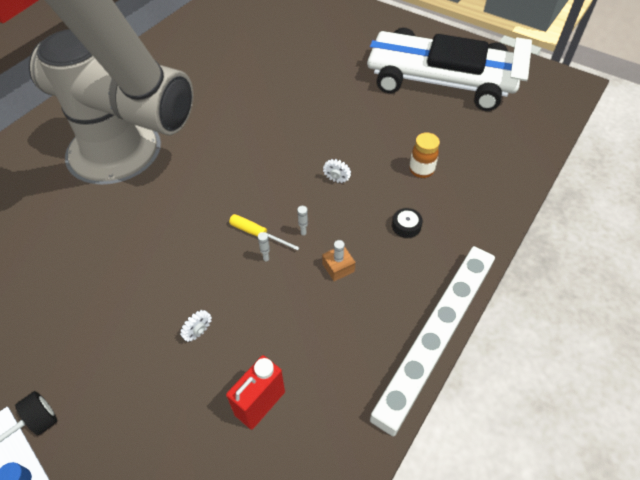

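View pics/side0.png

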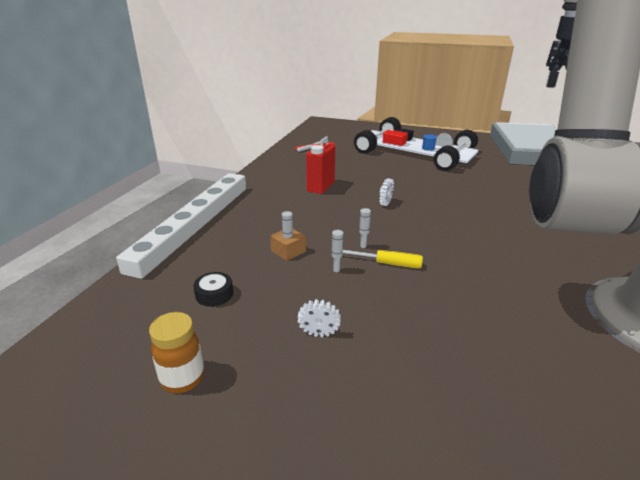

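Both views show the two gears (scene (337,171) and (196,326); side (319,319) and (387,192)). Three things could be taken for the gauge: scene (303,220), (264,247) and (339,253), which stands in the block. I'll make close crops and triangulate the positions.

```bash
cat > h.py <<'E'
import numpy as np, cv2
from station import manip
from scipy.optimize import least_squares
from scipy.spatial.transform import Rotation as R
def proj(n,p,c=None):
    c=c or manip.calibration(n); q=c["extrinsics"]@np.append(p,1.); q=c["K"]@[q[0],-q[1],-q[2]]
    return q[:2]/q[2]
def tri(obs):  # {cam:(u,v)}
    f=lambda p:np.concatenate([proj(n,p)-o for n,o in obs.items()])
    s=least_squares(f,[550,0,30]); return s.x.round(1),np.abs(s.fun).max().round(1)
def onplane(n,uv,z,c=None):
    s=least_squares(lambda p:proj(n,[p[0],p[1],z],c)-uv,[550,0]); return s.x.round(1)
def down(yaw):  # tool z down, jaw (y) axis along world angle yaw
    y=np.array([np.cos(yaw),np.sin(yaw),0]); z=np.array([0,0,-1.]); x=np.cross(y,z)
    return R.from_matrix(np.column_stack([x,y,z])).as_quat()
def crop(n,c,h,s,im=None):
    im=manip.camera(n) if im is None else im
    u,v=map(int,c); return cv2.resize(im[v-h:v+h,u-h:u+h,::-1],(s,s),interpolation=cv2.INTER_CUBIC)
E
python3 - <<'E'
from h import *
sc=cv2.imread("pics/scene0.png")[:,:,::-1]; sd=cv2.imread("pics/side0.png")[:,:,::-1]
a=[crop(0,c,h,266,sc) for c,h in (((337,171),22),((196,326),22),((339,255),30))]
b=[crop(0,c,h,266,sd) for c,h in (((319,319),30),((387,192),22),((288,235),30))]
cv2.imwrite("pics/crops.png",np.vstack([np.hstack(a),np.hstack(b)]))
for k,o in dict(gA=dict(scene=(337,171),side=(319,319)),gB=dict(scene=(196,326),side=(387,192)),
  blockgauge_top=dict(scene=(339,243),side=(287,215)),g2top=dict(scene=(303,209),side=(338,234)),g3top=dict(scene=(264,236),side=(365,212)),
  tincap=dict(scene=(264,367),side=(317,149)),drivertip=dict(scene=(298,248),side=(344,253)),drivertail=dict(scene=(232,220),side=(421,261)),wheel=dict(scene=(407,218),side=(213,283)),
  jar=dict(scene=(427,141),side=(173,327))).items(): print(k,*tri(o))
E
```

```text
gA [520.5 220.   31.1] 0.4
gB [ 511.6 -263.1   30. ] 0.3
blockgauge_top [654.5  16.5  83.3] 0.1
g2top [543.1  50.   81.1] 0.6
g3top [517.5 -49.9  80.4] 0.3
tincap [ 695.8 -280.5  110.7] 0.1
drivertip [550.8   1.3   7.3] 4.5
drivertail [396.5 -17.2  12.7] 0.3
wheel [722.  189.1  27. ] 0.3
jar [670.5 360.4  91.9] 1.2
```

View pics/crops.png

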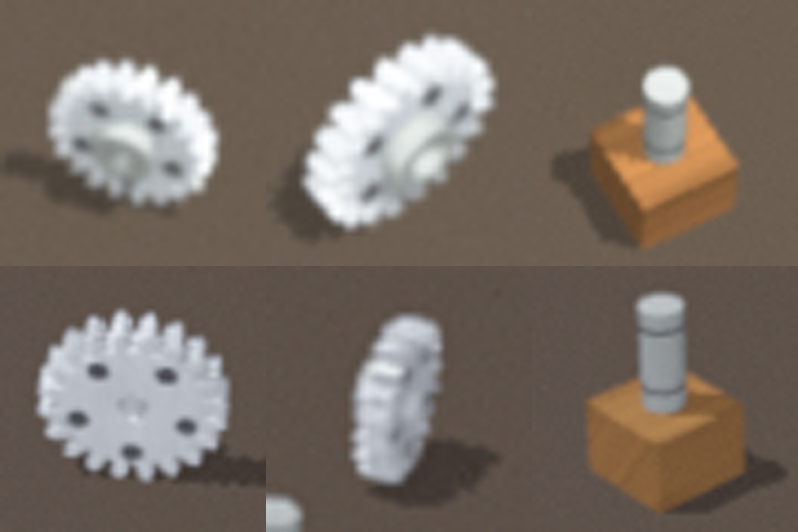

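The gauge I want is the one in the block at about (654,16), which is the farthest of the three; the other two stand loose on the bench. Next I'll fit each gear's pose to its silhouette in both cameras.

```bash
cat >> h.py <<'E'
def disc(o,ax,r,a0,a1,n=40):
    ax=ax/np.linalg.norm(ax); e1=np.cross(ax,[0.3,0.2,0.93] if abs(ax[2])<.9 else [1,0,0]); e1/=np.linalg.norm(e1); e2=np.cross(ax,e1)
    t=np.linspace(0,2*np.pi,n)
    return np.array([o+ax*a+r*(np.cos(s)*e1+np.sin(s)*e2) for a in (a0,a1) for s in t])
def fitstand(ims,cals,x0,thr=118):
    masks={}
    for n,im in ims.items():
        u,v=map(int,proj(n,[x0[0],x0[1],32],cals[n])); 
        g=cv2.resize(im[v-26:v+26,u-26:u+26].min(2),(416,416),interpolation=cv2.INTER_LINEAR); masks[n]=(g>thr,u-26,v-26)
    def cost(p):
        o=np.array([p[0],p[1],32]); ax=np.array([np.cos(p[2]),np.sin(p[2]),0]); c=0
        for n,(m,u0,v0) in masks.items():
            r=np.zeros(m.shape,np.uint8)
            for pts in (disc(o,ax,31,-6,6),disc(o,ax,13,6,14)):
                q=np.array([(proj(n,w,cals[n])-[u0,v0]+.5)*8 for w in pts]).astype(np.int32)
                cv2.fillConvexPoly(r,cv2.convexHull(q),1)
            c+=1-(m&(r>0)).sum()/(m|(r>0)).sum()
        return c
    from scipy.optimize import minimize
    s=minimize(cost,x0,method="Nelder-Mead",options=dict(initial_simplex=[x0,np.add(x0,[6,0,0]),np.add(x0,[0,6,0]),np.add(x0,[0,0,.3])],xatol=.02,fatol=1e-4))
    return s.x.round(3),s.fun/len(masks)
E
python3 - <<'E'
from h import *
ims={n:cv2.imread(f"pics/{n}0.png")[:,:,::-1] for n in ("scene","side")}; cals={n:manip.calibration(n) for n in ims}
for n in ims: E=cals[n]["extrinsics"]; print(n,(-E[:3,:3].T@E[:3,3]).round())
for x,y in ((520,220),(512,-263)):
    r=[fitstand(ims,cals,[x,y,a]) for a in np.arange(-3,3,1.0)]
    for q in sorted(r,key=lambda q:q[1])[:3]: print(q)
E
```

```text
scene [ 974. -522.  958.]
side [361. 695. 477.]
(array([520.905, 220.131,  -1.309]), np.float64(0.11490819863759777))
(array([520.849, 220.147,  -1.326]), np.float64(0.11497881869551935))
(array([521.059, 220.027,  -1.3  ]), np.float64(0.11509420966451417))
(array([ 5.12532e+02, -2.62303e+02, -1.76000e-01]), np.float64(0.19018969530318308))
(array([ 5.12496e+02, -2.63111e+02, -1.86000e-01]), np.float64(0.19048420509920028))
(array([ 5.12471e+02, -2.61933e+02, -1.63000e-01]), np.float64(0.19072313473554897))
```

```bash
cat >> h.py <<'E'
def best(pos,yaw):
    q0=manip.state()["qpos"]; c=[]
    for y in (yaw,yaw+np.pi):
        q=manip.ik(pos,down(y))
        if q is not None: c.append((np.abs(np.array(q)-q0).max(),y))
    return min(c)[1]
def hover(g,z=190):
    o=np.array([g[0],g[1],0]); ax=np.array([np.cos(g[2]),np.sin(g[2]),0]); p=o+45*ax+[0,0,z]
    y=best(p,g[2]+np.pi/2); manip.reach(p,down(y)); return o,ax
def overlay(g,name,z=32):
    c=manip.calibration("wrist"); im=manip.camera("wrist")[:,:,::-1].copy()
    o=np.array([g[0],g[1],32]); ax=np.array([np.cos(g[2]),np.sin(g[2]),0])
    for pts,k in ((disc(o,ax,32,-6,6),(0,0,255)),(disc(o,ax,13,6,14),(0,255,0))):
        for w in pts: cv2.circle(im,tuple(proj("wrist",w,c).round().astype(int)),1,k,-1)
    cv2.imwrite(name,im)
E
python3 - <<'E'
from h import *
G=[512.5,-262.6,-.178]
manip.clamp(); hover(G); manip.pause(.2); overlay(G,"pics/w1.png"); s=manip.state(); print(s["clock"],s["tool_pos"],s["qpos"],s["grip_width"])
E
```

```text
2.8417 [ 556.42250993 -271.26198059  190.16624794] [-5.77324394e-01  5.67658052e-01  1.34492900e+00 -4.04246500e-05
  1.22875747e+00  1.17257948e+00] -0.0019510085772982601
```

View pics/w1.png

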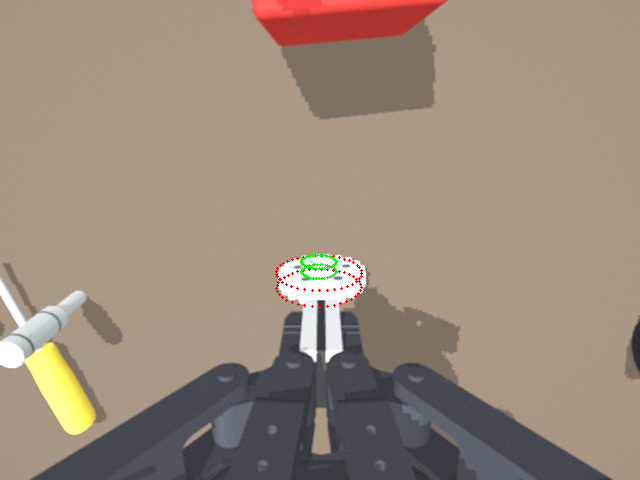

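The overlay agrees with the image. The gear sits about 3 px farther right and is turned by a few degrees, so I'll correct for that and push.

```bash
cat >> h.py <<'E'
def push(g,ztcp=80,end=-3):
    o=np.array([g[0],g[1],0]); ax=np.array([np.cos(g[2]),np.sin(g[2]),0]); y=best(o+45*ax+[0,0,ztcp],g[2]+np.pi/2)
    manip.move_l(o+45*ax+[0,0,ztcp],down(y),feed=150)
    manip.move_l(o+20*ax+[0,0,ztcp],feed=80); print(manip.state()["force"].round(1))
    for d in np.linspace(14,end,3):
        manip.move_l(o+d*ax+[0,0,ztcp],feed=35); print(manip.state()["force"].round(1))
    manip.move_l(o+45*ax+[0,0,ztcp+10],feed=150); manip.move_l(o+45*ax+[0,0,190],feed=250)
E
python3 - <<'E'
from h import *
push([512.5,-264.8,-.12]); print(manip.state()["clock"])
cv2.imwrite("pics/w2.png",manip.camera("wrist")[:,:,::-1])
G=[520.9,220.1,-1.31]
hover(G); manip.pause(.2); overlay(G,"pics/w3.png"); print(manip.state()["clock"])
cv2.imwrite("pics/m1.png",np.hstack([cv2.resize(cv2.imread(f)[80:400,140:540],(400,320)) for f in ("pics/w2.png","pics/w3.png")]))
E
```

```text
[ 0.3 -0.  -0.6]
[ 0.6 -0.2  0. ]
[-0.1 -1.   1.1]
[ 0.1  0.1 -0.2]
6.3167
8.2583
```

View pics/m1.png

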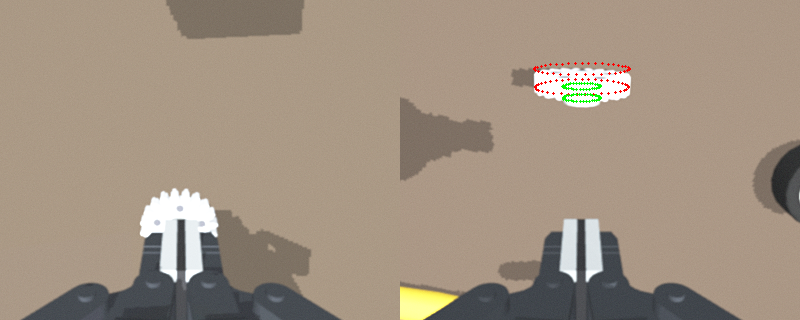

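The first gear is down. The second sits about 4 mm nearer than I estimated, so I'll shift the target and push.

```bash
python3 - <<'E'
from h import *
G=np.array([520.9,220.1,-1.31]); G[:2]+=3.5*np.array([np.cos(-1.31),np.sin(-1.31)])
push(G)
for n in ("scene","side"): cv2.imwrite(f"pics/{n}1.png",manip.camera(n)[:,:,::-1])
# wrist look: camera geometry in the tool frame, then look straight at each gear
s=manip.state(); E=manip.calibration("wrist")["extrinsics"]; cam=-E[:3,:3].T@E[:3,3]
Rt=R.from_quat(s["orientation"]).as_matrix(); print(s["clock"],"cam in tool",(Rt.T@(cam-s["tool_pos"])).round(1),"look",(Rt.T@-E[2,:3]).round(3))
sc,sd=[cv2.imread(f"pics/{n}1.png")[:,:,::-1] for n in ("scene","side")]
cv2.imwrite("pics/m2.png",np.vstack([np.hstack([crop(0,proj(n,p),30,300,im) for p in ([511,260,10],[474,-260,10])]) for n,im in (("scene",sc),("side",sd))]))
E
```

```text
[0.2 0.9 0.6]
[-0.5  0.2  0.7]
[ 0.4 -1.2  0.1]
[ 0.7 -1.2  0.7]
11.8333 cam in tool [  84.    -0.7 -117.6] look [-0.328  0.     0.945]
```

View pics/m2.png

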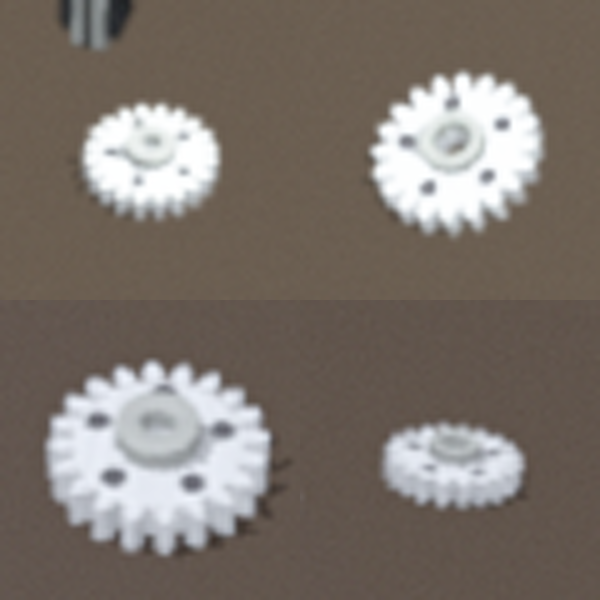

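Both gears lie flat with bosses up, and the bore of the gear near y=-260 looks larger. I'll take metric top views of both bosses and the gauge top from the same tool-relative viewpoint, so that camera bias cancels.

```bash
cat >> h.py <<'E'
def rect(p,z,half=25,s=10,name="wrist"):   # metric top view of plane z about p; px = world x right, y up
    c=manip.calibration(name); im=manip.camera(name)[:,:,::-1]
    w=np.array([[-half,-half],[half,-half],[half,half],[-half,half]],float)
    src=np.array([proj(name,[p[0]+a,p[1]+b,z],c) for a,b in w],np.float32)
    dst=np.array([[(a+half)*s,(half-b)*s] for a,b in w],np.float32)
    return cv2.warpPerspective(im,cv2.getPerspectiveTransform(src,dst),(2*half*s,)*2,flags=cv2.INTER_CUBIC)
def look(p,z,off=40,up=80,ret=False):
    phi=np.arctan2(p[1],p[0]); u=np.array([np.cos(phi),np.sin(phi)]); t=np.append(np.array(p)-off*u,z+up)
    manip.reach(t,down(phi-np.pi/2)); manip.pause(.25)
    return rect(p,z)
E
python3 - <<'E'
from h import *
manip.release(); r=[]
for p,z in (((512,253.4),20),((474.8,-260.3),20),((654.5,16.5),86)):
    if z==20 and p[1]<0: manip.move_l([470,225,190],feed=300); 
    if z==86: manip.move_l([455,-240,200],feed=300)
    im=look(p,z); g=cv2.cvtColor(im,cv2.COLOR_BGR2GRAY)
    rr=130 if z==20 else 100
    c=cv2.HoughCircles(cv2.GaussianBlur(g,(0,0),4),cv2.HOUGH_GRADIENT,1.5,100,param1=60,param2=20,minRadius=rr-15,maxRadius=rr+15)
    print(p,None if c is None else [(p[0]+(u/10-25),p[1]+(25-v/10),q/10) for u,v,q in c[0][:2]], manip.state()["clock"])
    for k in range(-20,21,10): cv2.line(im,(250+k*10,240),(250+k*10,260),(0,0,255),1); cv2.line(im,(240,250+k*10),(260,250+k*10),(0,0,255),1)
    r.append(cv2.resize(im,(266,266),interpolation=cv2.INTER_AREA)); cv2.imwrite(f"pics/r{len(r)}.png",im)
cv2.imwrite("pics/m3.png",np.hstack(r)); print(manip.state()["qpos"].round(2))
E
```

```text
(512, 253.4) None 14.2667
(474.8, -260.3) None 16.75
(654.5, 16.5) [(np.float32(657.775), np.float32(10.525), np.float32(9.835))] 18.6917
[-0.1   0.58  1.39 -0.    1.17  1.45]
```

View pics/m3.png

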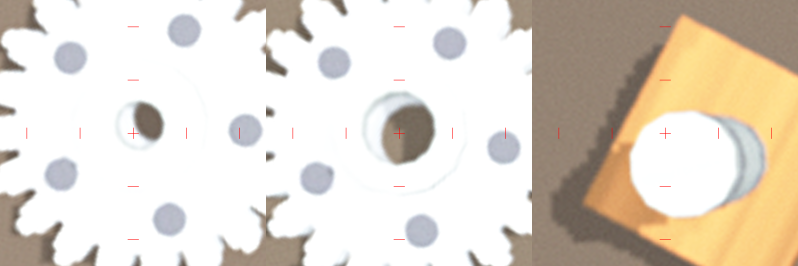

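The metric view shows bores of about 9 mm (gear at y=+253) and 13.6 mm (gear at y=-260, bore centre about (474.8,-259.4)). The gauge top is at (657.8,10.6). Now I'll grasp and lift.

```bash
python3 - <<'E'
from h import *
print("tri again",*tri(dict(scene=(339,243.5),side=(287,212.7))))
im=cv2.imread("pics/r2.png"); g=cv2.cvtColor(im,cv2.COLOR_BGR2GRAY)
for t in (225,235,245):
    _,m=cv2.threshold(g[150:350,150:350],t,255,cv2.THRESH_BINARY_INV)
    k=max(cv2.findContours(m,cv2.RETR_EXTERNAL,cv2.CHAIN_APPROX_NONE)[0],key=cv2.contourArea)
    (u,v),rad=cv2.minEnclosingCircle(k); print("bore Q",474.8+(u+150)/10-25,-260.3+25-(v+150)/10,rad/10)
p=[657.8,10.6]; s=manip.state()
manip.move_l([*p,166],feed=150); manip.move_l([*p,72],feed=120)
f0=manip.state()["force"]; manip.clamp(); s=manip.state(); print(f0.round(1),s["force"].round(1),s["ft_torque"].round(2),s["grip_width"]*85)
manip.move_l([*p,180],feed=120); manip.pause(.2); s=manip.state(); print(s["force"].round(1),s["grip_width"]*85,s["clock"])
c=manip.calibration("wrist"); im=manip.camera("wrist")[:,:,::-1].copy(); cv2.imwrite("pics/h0.png",im)
o=s["tool_pos"]-[0,0,6+64]
for z0,z1,r,k in ((0,2,5,(0,0,255)),(2,34,6,(0,255,0)),(34,84,10,(255,0,0))):
    for w in disc(o,np.array([0,0,1.]),r,z0,z1,60): cv2.circle(im,tuple(proj("wrist",w,c).round().astype(int)),0,k,-1)
u,v=proj("wrist",o+[0,0,20],c).round().astype(int); print(u,v)
cv2.imwrite("pics/h1.png",cv2.resize(im[v-70:v+70,u-80:u+80],(640,560),interpolation=cv2.INTER_CUBIC))
E
```

```text
tri again [656.   13.4  86.4] 0.3
bore Q 474.92379989624027 -259.38079528808595 6.980610656738281
bore Q 474.90407104492186 -259.3692108154297 7.08868637084961
bore Q 474.8881530761719 -259.36968154907225 7.240739440917968
[ 0.2 -0.3  0.4] [-0.4 -0.3  1.9] [-0.02  0.12  0.02] 17.57542587246222
[ 0.2 -0.5 -1.2] 17.555988502639966 21.9417
319 289
```

View pics/h1.png

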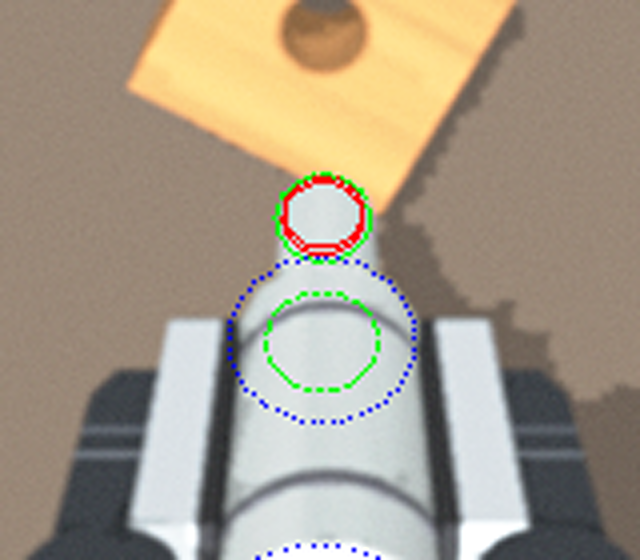

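The gauge is held upright and centred in the jaws. It appears about 0.75 mm right of the model, which is the camera's lateral bias. I'll carry it to the larger-bore gear and view nose and bore together.

```bash
python3 - <<'E'
from h import *
b=np.array([474.9,-259.37]); phi=np.arctan2(b[1],b[0]); u=np.array([np.cos(phi),np.sin(phi)]); q=down(phi-np.pi/2)
p=manip.state()["tool_pos"]; manip.move_l([p[0]-60,p[1]-20,200],feed=200)
manip.reach([*(b-32*u),180],q); manip.move_l([*(b-32*u),102],feed=150); manip.pause(.25)
s=manip.state(); print(s["tool_pos"],s["force"].round(1),s["clock"])
c=manip.calibration("wrist"); im=manip.camera("wrist")[:,:,::-1].copy(); cv2.imwrite("pics/k0.png",im)
o=s["tool_pos"]-[0,0,70]
for w in disc(o,np.array([0,0,1.]),6,2,34,60)[:60]: cv2.circle(im,tuple(proj("wrist",w,c).round().astype(int)),0,(0,255,0),-1)
for w in disc(np.append(b,20),np.array([0,0,1.]),7,0,0,60): cv2.circle(im,tuple(proj("wrist",w,c).round().astype(int)),0,(0,0,255),-1)
for w in disc(o,np.array([0,0,1.]),10,34,34,80): cv2.circle(im,tuple(proj("wrist",w,c).round().astype(int)),0,(255,0,0),-1)
U,V=proj("wrist",[*b,20],c).round().astype(int); print(U,V)
cv2.imwrite("pics/k1.png",cv2.resize(im[V-40:V+80,U-75:U+75],(750,600),interpolation=cv2.INTER_CUBIC))
E
```

```text
[ 447.27917878 -244.29633259  102.88626084] [ 0.2  0.5 -1.5] 24.475
319 207
```

View pics/k1.png

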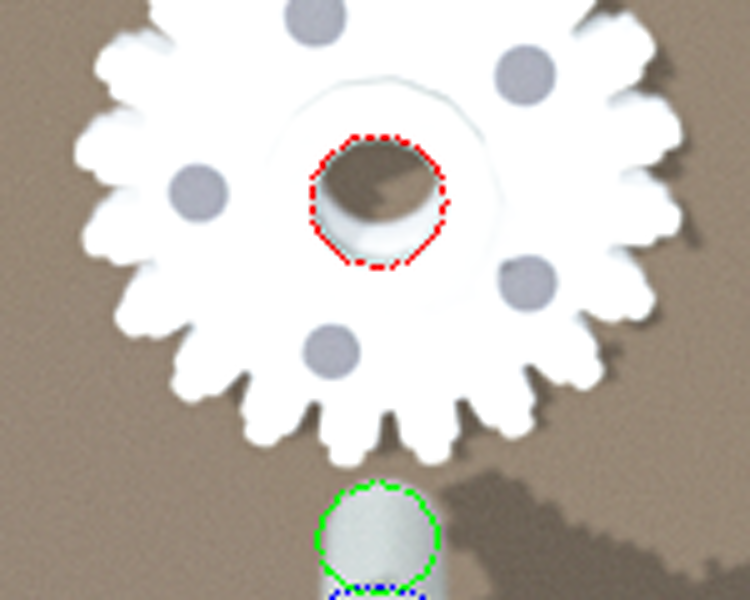

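```bash
python3 - <<'E'
from h import *
t=np.array([474.96,-258.83]); m=t.copy()
manip.move_l([*m,98],feed=80)
for _ in range(2):
    manip.pause(.3); a=[]
    for i in range(8): a.append(manip.state()["tool_pos"]); manip.pause(.02)
    a=np.array(a); print(a.mean(0).round(2),a.std(0).round(2),manip.state()["force"].round(1))
    m=m+(t-a.mean(0)[:2]); manip.move_l([*m,98],feed=20)
for z in (92,89,86,83,80,77,74,72,71):
    manip.move_l([*m,z],feed=30); s=manip.state(); print(z,s["tool_pos"].round(1),s["force"].round(1))
    if s["force"][2]>8: print("blocked"); break
print(s["clock"])
E
```

```text
[ 474.81 -258.75   98.11] [0.04 0.03 0.02] [ 0.1  0.1 -0.4]
[ 475.11 -258.91   97.99] [0.01 0.01 0.02] [ 0.   0.8 -0.9]
92 [ 474.8 -258.7   91.6] [ 0.3  0.3 -0.8]
89 [ 474.9 -258.8   88.8] [-0.3  0.4 -0.4]
86 [ 474.8 -258.7   85.8] [-0.2 -0.7 -2. ]
83 [ 474.8 -258.7   82.8] [ 0.6 -0.3 -0.4]
80 [ 474.8 -258.7   79.8] [ 0.2  0.7 -0.8]
77 [ 474.9 -258.7   76.8] [ 0.8  0.3 -0.2]
74 [ 474.8 -258.7   73.8] [-0.3  0.  -2. ]
72 [ 474.9 -258.8   71.9] [ 0.7  0.5 -0.7]
71 [ 474.9 -258.8   71. ] [-0.   0.3 -0.8]
28.7917
```

The pin passed right through without contact force. I'll set it down, let go, withdraw and check.

```bash
python3 - <<'E'
from h import *
p=manip.state()["tool_pos"]
for z in (70.3,69.8):
    manip.move_l([p[0],p[1],z],feed=15); f=manip.state()["force"]; print(z,f.round(1))
    if f[2]>3: break
manip.release(); manip.pause(.2)
manip.move_l([p[0],p[1],190],feed=100); phi=np.arctan2(p[1],p[0])
manip.move_l([p[0]-60*np.cos(phi),p[1]-60*np.sin(phi),190],feed=200); manip.pause(.3)
w=manip.camera("wrist")[:,:,::-1]; c=manip.calibration("wrist")
U,V=proj("wrist",[475,-259,40],c).round().astype(int); print(U,V)
V=min(max(V,100),380)
r=[cv2.resize(w[V-100:V+100,U-100:U+100],(300,300))]
ims={n:manip.camera(n) for n in ("scene","side")}
for n in ims:
    r.append(crop(0,proj(n,[475,-259,40]),35,300,ims[n]))
r.append(crop(0,proj("side",[512,253,10]),40,300,ims["side"]))
cv2.imwrite("pics/e.png",np.vstack([np.hstack(r[:2]),np.hstack(r[2:])])); cv2.imwrite("pics/scene2.png",ims["scene"][:,:,::-1])
print(manip.state()["clock"])
E
```

```text
70.3 [ 0.3 -0.2 -1. ]
69.8 [-2.1  0.6  4. ]
320 138
32.4083
```

View pics/e.png

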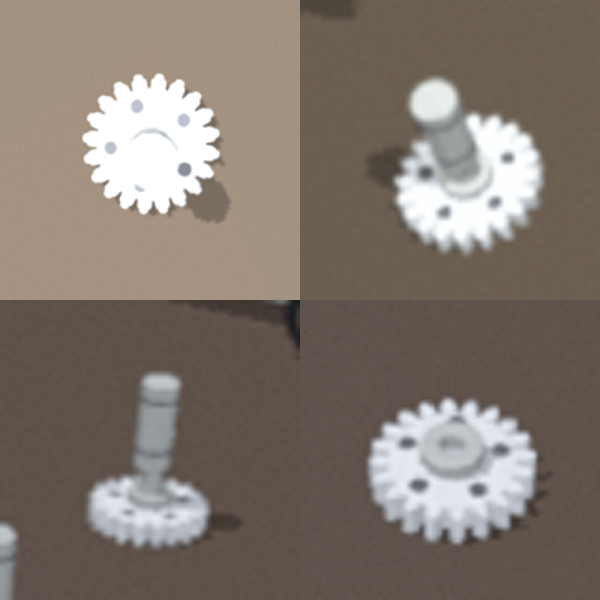

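The gauge stands free and upright through the gear near y=-259. Both gears are flat with bosses up and the arm is clear, so I'm handing in.

```bash
python3 -c "
from station import manip
print(manip.finish_job(), manip.state()['clock'])"
```

```text
the job is handed in; nothing more can be done
the job is handed in; nothing more can be done
```

I tipped both gears over with light pushes, took the 12 mm plug gauge from the block, and left it standing through the bore it passes. I handed the job in at about 32 s of the 62 s limit; it reports no verdict.

- **Gears:** both lie on their flat faces with the boss up, confirmed in the scene and side cameras after pushing. Contact forces during the pushes stayed around 1 N.
- **Choosing the bore:** I picked the gear by measuring the bores in the wrist camera, about 14 mm for the one near (475, -259) and 9 mm for the other near (512, 253). I tried the gauge only in the larger bore, where it went right through with no measurable resistance. I did not test it in the smaller one.
- **Gauge:** it touched down at nominal height with about 4 N. The last pictures show it standing upright on its own, with the arm clear.
- **Disagreements:** my first estimates from the two fixed cameras differed from the wrist camera by 2–7 mm, partly from one misread pixel. I corrected for this before pushing and gripping, and removed a lateral camera bias of about 0.5 mm before inserting the gauge.
- **Bystanders:** I kept clear of the screwdriver, jar, fuel tin and spare wheel, and no unexpected forces showed up. I did not re-measure their positions at the end.

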